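Turn the varnished canister's tag to the reader and read it

ROBOT

A 7-joint arm with a two-finger parallel gripper is mounted at the origin on the work surface. World frame = base frame: x ahead of the robot, y to its left, z up, the work surface at z = 0. Lengths are in m, angles in degrees, forces in N, time in s.
With the tool pointing down it reaches from about 0.425 to 0.875 m from the base axis. Payload 4.7 kg.
Tool frame: the origin (TCP) lies at the very end of the fingers, on their centre line; the grasp point (between the pads) lies 19 mm behind it; z points along the fingers, y is the direction in which the jaws open and shut (so a half turn about z gives the same grasp; the last joint's range is limited). The gripper opens to 87 mm and grips with 3 to 60 N. Pads are 19 mm wide; open, the fingers measure 117 mm over their backs; the gripper's body (75 mm by 190 mm) begins 51 mm behind the grasp point.
Start: joints at [-64.051, 18.392, -4.016, 83.108, 1.295, 78.541, -3.26], TCP at [0.276, 0.588, 0.223] pointing down, gripper open.
Joint ranges: [-163.93, 163.93], [-17.29, 119.83], [-79.2, 71.16], [3.27, 140.29], [-89.18, 269.18], [5.43, 117.66], [-154.24, 154.24]. Speed limits (degrees/s): [147.25, 147.25, 180, 180, 180, 180, 180].

INTERFACE

Orientations are given as [roll, pitch, yaw] about the fixed x, y, z axes, in that order (R = Rz(yaw) Ry(pitch) Rx(roll)).
In Python, from cell import sensors, imaging, ticket gives the robot as it stands.
- The arm moves only by the tool carry_out, never from a script. Its argument "plan" is a list of rows, each an object of numbers: "fingers": the closure, from -1 (fully open) to 1 (shut); "dx", "dy", "dz": the shift along the tool's x, y, z normalised to -1 to 1, where 1 is 0.03 m; "rx", "ry", "rz": the turn, a rotation vector about the tool's x, y, z normalised to -1 to 1, where 1 is 10 degrees. A call has 1 to 12 rows; each row shifts and turns the commanded pose from where the row before left it, along the tool's axes as they then stand; what a row does not reach is not made up. A row lasts 1/8 s, in which the tool goes at most 62.5 mm and 10.7 degrees, less where a joint would pass 70% of its speed; a pose out of reach is approached as far as the arm can. A call with a number of a shift or a turn outside -1 to 1 is refused whole. A call with a gripper value outside its range is refused whole. The fingers move at their own pace and stop on an object; "force" is the grip in N (left out, the last holds). Time passes only in rows, so rows that do not move let the fingers close. It gives the time, the measured TCP pose, the force and the opening at its end, in the units of the state.
- sensors.get_obs(): the state, without advancing time (a new reading comes with each control period).
- imaging.read_camera(name): name is "scene" or "top"; returns a dict with "color" (400x640x3 uint8, red, green, blue), "mtx" (3x3 intrinsics, pixels), "extrinsics" (4x4, takes a point from world to camera coordinates). Camera axes: x right, y down, z forward; pixel columns grow to the right and rows downward; lengths in m; the calibration is good to about 2 mm. A picture is of the moment at which its call begins. There is no depth.
- ticket.sign_off(): hands the job in, once; it reports no verdict.
The state is a dict: "time_s": time; "qpos": joint angles; "joint_velocities": joint speeds; "effort": joint torques, N m; "tool_pos": TCP position; "tool_rot": TCP orientation; "force": force on the tool from outside, world axes, zero at the start; "wrist_torque": the same for the moment, N m; "grip_width": finger opening in m.
Only numpy, scipy, OpenCV 4.12 (cv2) and the standard library are available. Lean on these libraries where they do the work, as an engineer would, in place of code of your own. Each camera call takes 0.05 s, during which the arm holds its last target.

TASK

The wooden canister on the workshop's finishing turntable is freshly varnished, so do not touch it: push the turntable round by its upright wooden pegs until the coded tag on the canister's side squarely faces the reader block. Only once the tag is facing the reader and standing still, press the reader's green button all the way down and let it come up again. Leave the canister standing in the middle of the turntable with its tag still facing the reader, and leave the hammer, the offcut and the glue bottle where they are.

Things in the scene. Friction and masses are not known exactly. Their poses are not given: they have to be found in the camera images.
- station: fixed base board, light wood, 340 x 236 x 12 mm, carrying the blue turntable and the grey reader block. Origin: on the turntable's axis, at bench level. Its x axis points level from the turntable's axis to the middle of the reader; z up. The board spans x -125 to 215 mm, y -118 to 118 mm. The reader block is 60 mm deep (x 140 to 200 mm), 90 mm wide (y -45 to 45 mm), its top 76 mm above the bench; its black window with a red line is on the side facing the turntable
- canister: loose turned wooden canister, dark brown, 68 mm diameter, 60 mm tall, about 0.25 kg, standing near the middle of the turntable. It must not be touched; it turns along with the turntable by friction. Origin: centre of its underside, 28 mm above the bench while on the turntable. Its own x axis points from its centre out through the middle of the tag; z up. A white stripe on the lid runs from the lid's centre to the rim right above the tag
- tag (a point): middle of the coded tag (white, black squares, 28 mm wide, 36 mm tall) on the canister's side, 35 mm from the canister's axis, 28 mm above its underside
- turntable (a joint): angle of the turntable (rad), growing counter-clockwise seen from above, no end stops. Any start angle; it says nothing of where the tag is. The disc is blue, 230 mm diameter, its top 28 mm above the bench; it turns stiffly (about 0.1 N m, so 1 N at a peg) and stays where it is left
- peg_1 (a point): centre of the top of wooden peg 1 of 4: upright, 14 mm diameter, standing 55 mm above the disc (top 83 mm above the bench), 100 mm from the turntable's axis; pegs 1 to 4 follow each other counter-clockwise at 90 degrees and turn with the disc
- peg_2 (a point): centre of the top of wooden peg 2 of 4: upright, 14 mm diameter, standing 55 mm above the disc (top 83 mm above the bench), 100 mm from the turntable's axis; pegs 1 to 4 follow each other counter-clockwise at 90 degrees and turn with the disc
- peg_3 (a point): centre of the top of wooden peg 3 of 4: upright, 14 mm diameter, standing 55 mm above the disc (top 83 mm above the bench), 100 mm from the turntable's axis; pegs 1 to 4 follow each other counter-clockwise at 90 degrees and turn with the disc
- peg_4 (a point): centre of the top of wooden peg 4 of 4: upright, 14 mm diameter, standing 55 mm above the disc (top 83 mm above the bench), 100 mm from the turntable's axis; pegs 1 to 4 follow each other counter-clockwise at 90 degrees and turn with the disc
- read_button_top (a point): centre of the top of the reader's green button, 30 mm diameter, on top of the reader block 170 mm from the turntable's axis; 98 mm above the bench when up
- read_button (a joint): how far the button is pressed (m): 0 up, 0.006 fully down (about 5 N, straight down); a spring returns it
- hammer: bystander: hammer with a wooden handle, 260 mm long, lying on the bench along its x axis, under 50 mm high. Origin: middle of its length, at bench level
- offcut: bystander: loose wooden block 60 x 40 x 35 mm. Origin: centre of its underside
- glue: bystander: standing green bottle, yellow label, red cap, 48 mm diameter, 120 mm tall. Origin: centre of its underside
Not all that is in view belongs to the job. There is more than one size of the canister; the job needs the smallest.

How it is judged:
By the outcome, as a careful person would: the job done as asked, in the order asked, and still so for the second after the job is handed in, with the robot touching nothing.
It also fails if it takes over 64 s, if anything falls off the work surface, if the arm or the gripper's body presses on something with over 40 N, if the wrist force passes 120 N, or if a joint passes its speed limit or range.

## Working session

There is one attempt and no reset: what is moved stays moved. The work goes in short steps, Python scripts to look and compute and a tool call to move; the robot and the scene stay as the last step left them, time stands still between calls to the robot, and variables do not carry over. Pictures are saved under pics/ and viewed, and the job is handed in when it is done.

Besides the shell and the picture viewer there is one more tool, called as a command line: name --argument value ..., lists and objects as JSON in quotes. carry_out: Moves the arm, as the interface text tells. Scaled input: -1 to 1 covers 0.03 m each way for a shift and 10 degrees each way for a turn. Its arguments: {"type":"object","properties":{"plan":{"type":"array"},"force":{"type":"number"}},"required":["plan"]}

```bash
mkdir -p pics; ls; python3 - <<'E'
from cell import sensors, imaging
import cv2
o=sensors.get_obs();print(o)
for n in("scene","top"):
    d=imaging.read_camera(n);cv2.imwrite(f"pics/{n}0.png",d["color"][:,:,::-1]);print(n,d["mtx"].tolist(),d["extrinsics"].tolist())
E
```

```text
pics
{'time_s': 0.0, 'qpos': array([-64.05211829,  18.43922958,  -4.0148256 ,  83.17450263,
         1.29693996,  78.54040024,  -3.2631592 ]), 'joint_velocities': array([ 0.04257467, -0.00515134, -0.02037448, -0.08606819, -0.08433227,
       -0.08837854, -0.06138198]), 'effort': array([-7.92085621e-05, -4.91299760e+01, -4.03940929e-01, -3.12528670e+01,
       -6.38210122e-02,  4.38462349e-02,  1.83838997e-04]), 'tool_pos': array([0.27597191, 0.58790081, 0.221463  ]), 'tool_rot': array([-1.79891215e+02,  7.84471029e-03,  1.54858425e+02]), 'force': array([ 0.27867531,  0.58997008, -0.14766192]), 'wrist_torque': array([0.00322968, 0.05041775, 0.01463796]), 'grip_width': 0.08681779909062186}
scene [[419.64220109139086, 0.0, 316.91597688616514], [0.0, 419.64220109139086, 199.7229144020605], [0.0, 0.0, 1.0]] [[-0.3152907395171017, 0.9489661588656154, -0.0074147759641709395, 0.19002530121223477], [0.6944927517234818, 0.2254039894914865, -0.6832809519698819, -0.3813612058232296], [-0.6467391803333902, -0.22058166480730343, -0.73011790949992, 1.3319275940349022], [0.0, 0.0, 0.0, 1.0]]
top [[482.7002634291152, 0.0, 319.97671782493785], [0.0, 482.7002634291152, 189.4573866748677], [0.0, 0.0, 1.0]] [[0.02943933373811996, -0.9995228630334112, -0.009347293862313182, -0.0008413188845950742], [-0.985695860127681, -0.027477081735479525, -0.1662789262247426, 0.6044879410549939], [0.1659427520448158, 0.014108729666225419, -0.9860344551743605, 0.9411948644278524], [0.0, 0.0, 0.0, 1.0]]
```

View pics/scene0.png

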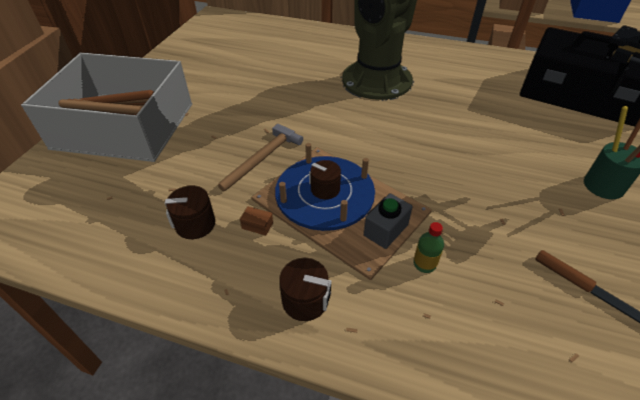

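View pics/top0.png

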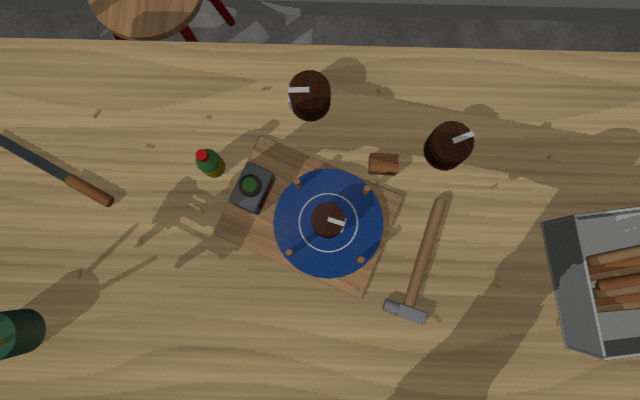

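```bash
python3 - <<'E'
import cv2
a=cv2.imread("pics/top0.png")[120:310,200:420];cv2.imwrite("pics/top0c.png",cv2.resize(a,None,fx=3.6,fy=3.15*3.6/3.6,interpolation=cv2.INTER_CUBIC) if 0 else cv2.resize(a,None,fx=3,fy=3,interpolation=cv2.INTER_CUBIC))
a=cv2.imread("pics/scene0.png")[130:290,240:450];cv2.imwrite("pics/scene0c.png",cv2.resize(a,None,fx=3.5,fy=3.5,interpolation=cv2.INTER_CUBIC))
E
```

```text
(no output)
```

View pics/top0c.png

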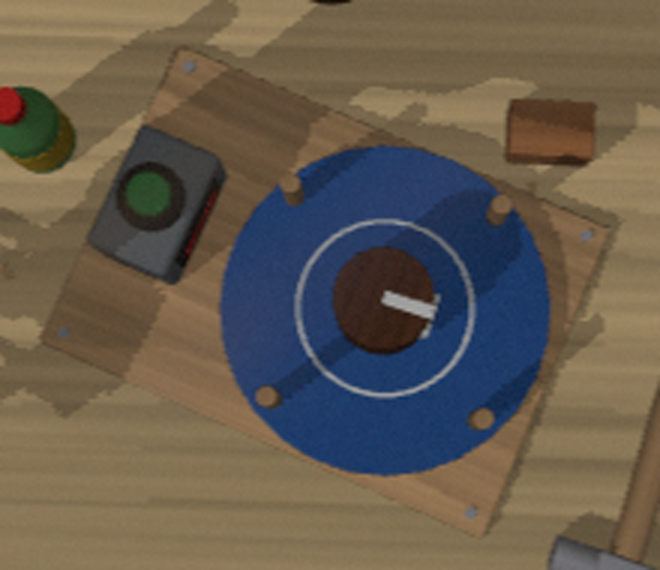

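View pics/scene0c.png

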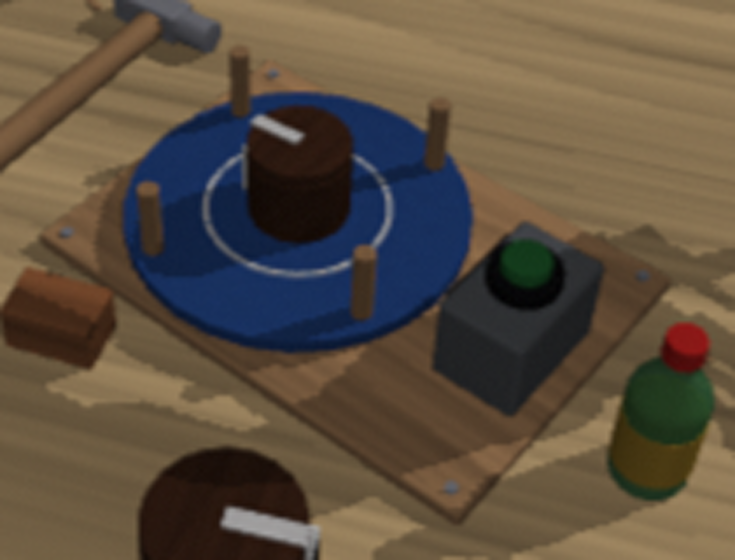

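```bash
cat > h.py <<'E'
import numpy as np
K={'top':np.array([[482.7002634291152,0,319.97671782493785],[0,482.7002634291152,189.4573866748677],[0,0,1]]),'scene':np.array([[419.64220109139086,0,316.91597688616514],[0,419.64220109139086,199.7229144020605],[0,0,1]])}
E={'scene':np.array([[-0.3152907395171017,0.9489661588656154,-0.0074147759641709395,0.19002530121223477],[0.6944927517234818,0.2254039894914865,-0.6832809519698819,-0.3813612058232296],[-0.6467391803333902,-0.22058166480730343,-0.73011790949992,1.3319275940349022]]),
'top':np.array([[0.02943933373811996,-0.9995228630334112,-0.009347293862313182,-0.0008413188845950742],[-0.985695860127681,-0.027477081735479525,-0.1662789262247426,0.6044879410549939],[0.1659427520448158,0.014108729666225419,-0.9860344551743605,0.9411948644278524]])}
def proj(c,p):
    q=K[c]@(E[c][:,:3]@np.asarray(p).T+E[c][:,3:]);return (q[:2]/q[2]).T
def ray(c,uv,z):
    R,t=E[c][:,:3],E[c][:,3];o=-R.T@t;d=R.T@np.linalg.inv(K[c])@np.array([uv[0],uv[1],1.]);return o+d*(z-o[2])/d[2]
def tc(x,y,f=3,ox=200,oy=120): return ((x+.5)/f-.5+ox,(y+.5)/f-.5+oy)
E
cat > fit.py <<'E'
from h import *
from scipy.optimize import least_squares
S=lambda x,y:tc(x,y,3.5,240,130)
T=tc
C=[(.215,.118),(.215,-.118),(-.125,-.118),(-.125,.118)]
obs=[('top',T(43,343),(.215,.118,.012)),('top',T(183,47),(.215,-.118,.012)),('top',T(613,224),(-.125,-.118,.012)),('top',T(483,537),(-.125,.118,.012)),('top',T(148,194),(.17,0,.098)),
('scene',S(670,283),(.215,.118,.012)),('scene',S(458,522),(.215,-.118,.012)),('scene',S(40,238),(-.125,-.118,.012)),('scene',S(527,262),(.17,0,.098))]
def st(p,q): 
    c,s=np.cos(p[2]),np.sin(p[2]);q=np.asarray(q);return np.array([p[0]+c*q[0]-s*q[1],p[1]+s*q[0]+c*q[1],q[2]])
f=lambda p:np.concatenate([proj(c,st(p,q)[None])[0]-uv for c,uv,q in obs])
r=least_squares(f,[.55,0,1.2],loss='soft_l1');p=r.x;print(p[:2],np.degrees(p[2]));print(f(p).reshape(-1,2).round(1).tolist())
print('button',st(p,(.17,0,.098)))
for n,uv in dict(a=(291,183),b=(502,201),c=(266,396),d=(482,418)).items():
    w=ray('top',T(*uv),.083)-[p[0],p[1],0];print('peg',n,w[:2],np.hypot(*w[:2]),np.degrees(np.arctan2(w[1],w[0])))
for n,uv in dict(a=(239,52),b=(149,187),c=(365,251),d=(439,105)).items():
    w=ray('scene',S(*uv),.083)-[p[0],p[1],0];print('peg',n,w[:2],np.hypot(*w[:2]),np.degrees(np.arctan2(w[1],w[0])))
for c,uv,uv2 in(('top',T(383,300),None),('scene',S(300,138),None)):
    print('can',ray(c,uv,.088)[:2]-p[:2])
a=ray('top',T(383,297),.088);b=ray('top',T(435,312),.088);print('stripe',a[:2]-p[:2],b[:2]-p[:2],np.degrees(np.arctan2(*(b-a)[1::-1])))
a=ray('scene',S(303,138),.088);b=ray('scene',S(254,121),.088);print('stripe',a[:2]-p[:2],b[:2]-p[:2],np.degrees(np.arctan2(*(b-a)[1::-1])))
for n,z,uv in(('glue cap',.12,(203,155)),('offcut',.035,(385,160)),('can1',.09,(309,88)),('can2',.09,(450,137)),('hamhead',.04,(405,311)),('hamend',.02,(439,200))): print(n,ray('top',uv,z))
E
python3 fit.py
```

```text
[ 0.5414255 -0.0027339] 68.17852354665425
[[-1.5, -1.2], [-1.4, -1.9], [0.3, 0.3], [0.8, 0.1], [0.1, -1.0], [0.7, -1.8], [0.2, -0.7], [-1.3, -0.7], [-0.0, -1.5]]
button [0.6046172  0.15508502 0.098     ]
peg a [0.07385713 0.06573285] 0.09887205615319553 41.66908238447717
peg b [ 0.06561023 -0.0744722 ] 0.0992512500037195 -48.619850502490024
peg c [-0.06701644  0.07668241] 0.1018400490145269 131.15177144425314
peg d [-0.07705207 -0.06345564] 0.09981803563530829 -140.5270975734579
peg a [-0.07549145 -0.06428207] 0.09915212490759598 -139.58512050890505
peg b [ 0.06306153 -0.07421965] 0.09739257127964013 -49.646748827889965
peg c [0.07370161 0.06581938] 0.09881355196761911 41.76651625439915
peg d [-0.06464466  0.07603895] 0.09980407645551856 130.36959121644747
can [-0.00292753  0.00253921]
can [-0.00209799  0.00184806]
stripe [-0.00096545  0.00259202] [-0.00979689 -0.03148672] -104.52848579114395
stripe [-0.00267545  0.00363392] [-0.00822351 -0.030651  ] -99.19204041672648
glue cap [0.65391739 0.2439482  0.12      ]
offcut [ 0.67360696 -0.11836404  0.035     ]
can1 [0.80731135 0.04455109 0.09      ]
can2 [ 0.71143091 -0.24135892  0.09      ]
hamhead [ 0.36568281 -0.15965354  0.04      ]
hamend [ 0.59389083 -0.23435705  0.02      ]
```

The canister on the turntable (top px 329,220) is the small one. The other two, at (310,95) and (449,146), stand on the bench and are clearly larger. Its stripe points away from the reader, so I need about +170° (CCW). First I'll close the fingers and turn the wrist.

carry_out --plan '[{"fingers": 1,"rz": 1},{"fingers": 1,"rz": 1},{"fingers": 1,"rz": 1},{"fingers": 1,"rz": 1},{"fingers": 1,"rz": 1},{"fingers": 1,"rz": 1},{"fingers": 1,"rz": 1},{"fingers": 1,"rz": 1},{"fingers": 1,"rz": 1},{"fingers": 1,"rz": 1},{"fingers": 1,"rz": 1},{"fingers": 1,"rz": 1}]' --force 20

```text
validation failed for argument at $.pl...
```

```bash
cat > go.py <<'E'
import sys,numpy as np
from cell import sensors
from scipy.spatial.transform import Rotation as R
def rel(t):
    o=sensors.get_obs();r=R.from_euler('xyz',o['tool_rot'],degrees=True)
    print(o['time_s'],o['tool_pos'].round(4),o['tool_rot'].round(2),o['force'].round(1),o['qpos'].round(0),o['grip_width'])
    print('tool-frame shift units:',(r.inv().apply(np.array(t)-o['tool_pos'])/.03).round(3))
rel([float(a) for a in sys.argv[1:4]])
E
python3 go.py 0.5805 -0.0948 0.20
```

```text
0.1 [0.276  0.5879 0.2216] [-1.7990e+02  1.0000e-02  1.5486e+02] [0.7 0.2 0.1] [-64.  18.  -4.  83.   1.  79.  -3.] 0.08726974000485747
tool-frame shift units: [-18.857 -16.289   0.749]
```

carry_out --plan '[{"fingers": 1,"dx": 0,"dy": 0,"dz": 0,"rx": 0,"ry": 0,"rz": 1},{"fingers": 1,"dx": 0,"dy": 0,"dz": 0,"rx": 0,"ry": 0,"rz": 1},{"fingers": 1,"dx": 0,"dy": 0,"dz": 0,"rx": 0,"ry": 0,"rz": 1},{"fingers": 1,"dx": 0,"dy": 0,"dz": 0,"rx": 0,"ry": 0,"rz": 1},{"fingers": 1,"dx": 0,"dy": 0,"dz": 0,"rx": 0,"ry": 0,"rz": 1},{"fingers": 1,"dx": 0,"dy": 0,"dz": 0,"rx": 0,"ry": 0,"rz": 1},{"fingers": 1,"dx": 0,"dy": 0,"dz": 0,"rx": 0,"ry": 0,"rz": 1},{"fingers": 1,"dx": 0,"dy": 0,"dz": 0,"rx": 0,"ry": 0,"rz": 1},{"fingers": 1,"dx": 0,"dy": 0,"dz": 0,"rx": 0,"ry": 0,"rz": 1},{"fingers": 1,"dx": 0,"dy": 0,"dz": 0,"rx": 0,"ry": 0,"rz": 1},{"fingers": 1,"dx": 0,"dy": 0,"dz": 0,"rx": 0,"ry": 0,"rz": 1},{"fingers": 1,"dx": 0,"dy": 0,"dz": 0,"rx": 0,"ry": 0,"rz": 1}]' --force 20

```text
time_s: 1.6
tool_pos: [0.276, 0.5881, 0.2219]
tool_rot: [180.0, 0.1, 34.5]
force: [0.1, -0.1, -0.6]
grip_width: 0.0003
```

```bash
python3 go.py 0.5805 -0.0948 0.20
```

```text
1.6 [0.276  0.5881 0.2219] [1.7996e+02 5.0000e-02 3.4530e+01] [ 0.1 -0.1 -0.6] [ -76.   18.   12.   84.   -4.   78. -120.] 0.00025640478587210373
tool-frame shift units: [-4.541 24.506  0.75 ]
```

carry_out --plan '[{"fingers": 1,"dx": -0.19,"dy": 0.5,"dz": 0,"rx": 0,"ry": 0,"rz": 0},{"fingers": 1,"dx": -0.19,"dy": 1,"dz": 0,"rx": 0,"ry": 0,"rz": 0},{"fingers": 1,"dx": -0.19,"dy": 1,"dz": 0,"rx": 0,"ry": 0,"rz": 0},{"fingers": 1,"dx": -0.19,"dy": 1,"dz": 0,"rx": 0,"ry": 0,"rz": 0},{"fingers": 1,"dx": -0.19,"dy": 1,"dz": 0,"rx": 0,"ry": 0,"rz": 0},{"fingers": 1,"dx": -0.19,"dy": 1,"dz": 0,"rx": 0,"ry": 0,"rz": 0},{"fingers": 1,"dx": -0.19,"dy": 1,"dz": 0,"rx": 0,"ry": 0,"rz": 0},{"fingers": 1,"dx": -0.19,"dy": 1,"dz": 0,"rx": 0,"ry": 0,"rz": 0},{"fingers": 1,"dx": -0.19,"dy": 1,"dz": 0,"rx": 0,"ry": 0,"rz": 0},{"fingers": 1,"dx": -0.19,"dy": 1,"dz": 0,"rx": 0,"ry": 0,"rz": 0},{"fingers": 1,"dx": -0.19,"dy": 1,"dz": 0,"rx": 0,"ry": 0,"rz": 0},{"fingers": 1,"dx": -0.19,"dy": 1,"dz": 0,"rx": 0,"ry": 0,"rz": 0}]'

```text
time_s: 3.1
tool_pos: [0.4173, 0.264, 0.2223]
tool_rot: [-180.0, 0.0, 35.0]
force: [-0.1, -0.6, 0.5]
grip_width: 0.0001
```

carry_out --plan '[{"fingers": 1,"dx": -0.19,"dy": 1,"dz": 0,"rx": 0,"ry": 0,"rz": 0},{"fingers": 1,"dx": -0.19,"dy": 1,"dz": 0,"rx": 0,"ry": 0,"rz": 0},{"fingers": 1,"dx": -0.19,"dy": 1,"dz": 0,"rx": 0,"ry": 0,"rz": 0},{"fingers": 1,"dx": -0.19,"dy": 1,"dz": 0,"rx": 0,"ry": 0,"rz": 0},{"fingers": 1,"dx": -0.19,"dy": 1,"dz": 0,"rx": 0,"ry": 0,"rz": 0},{"fingers": 1,"dx": -0.19,"dy": 1,"dz": 0,"rx": 0,"ry": 0,"rz": 0},{"fingers": 1,"dx": -0.19,"dy": 1,"dz": 0,"rx": 0,"ry": 0,"rz": 0},{"fingers": 1,"dx": -0.19,"dy": 1,"dz": 0,"rx": 0,"ry": 0,"rz": 0},{"fingers": 1,"dx": -0.19,"dy": 1,"dz": 0,"rx": 0,"ry": 0,"rz": 0},{"fingers": 1,"dx": -0.19,"dy": 1,"dz": 0,"rx": 0,"ry": 0,"rz": 0},{"fingers": 1,"dx": -0.19,"dy": 1,"dz": 0,"rx": 0,"ry": 0,"rz": 0.6},{"fingers": 1,"dx": -0.19,"dy": 0.5,"dz": 0,"rx": 0,"ry": 0,"rz": 0.55}]'

```text
time_s: 4.6
tool_pos: [0.556, -0.0591, 0.2223]
tool_rot: [180.0, 0.0, 23.2]
force: [0.5, -0.1, -0.4]
grip_width: 0.0001
```

```bash
python3 go.py 0.5805 -0.0948 0.06; python3 - <<'E'
from cell import sensors, imaging
import cv2
for n in("scene","top"):
    d=imaging.read_camera(n);cv2.imwrite(f"pics/{n}1.png",d["color"][:,:,::-1])
E
```

```text
4.6 [ 0.556  -0.0591  0.2223] [1.7999e+02 4.0000e-02 2.3220e+01] [ 0.5 -0.1 -0.4] [-38.   9.  46.  98.  -6.  76. -58.] 0.00014354413176740743
tool-frame shift units: [0.286 1.415 5.409]
```

View pics/scene1.png

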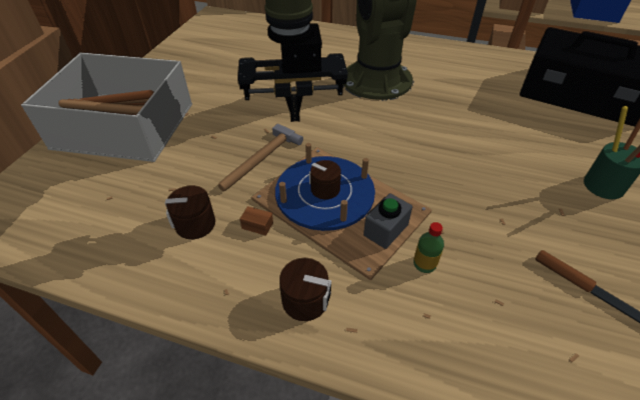

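View pics/top1.png

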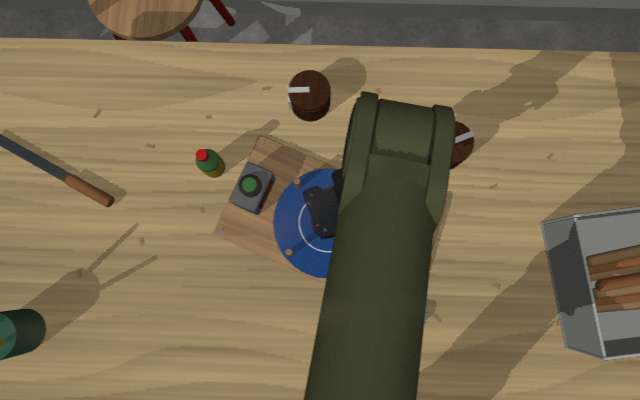

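carry_out --plan '[{"fingers": 1,"dx": 0.15,"dy": 0.7,"dz": 0,"rx": 0,"ry": 0,"rz": 0},{"fingers": 1,"dx": 0.14,"dy": 0.72,"dz": 0,"rx": 0,"ry": 0,"rz": 0},{"fingers": 1,"dx": 0,"dy": 0,"dz": 0.9,"rx": 0,"ry": 0,"rz": 0},{"fingers": 1,"dx": 0,"dy": 0,"dz": 0.9,"rx": 0,"ry": 0,"rz": 0},{"fingers": 1,"dx": 0,"dy": 0,"dz": 0.9,"rx": 0,"ry": 0,"rz": 0}]'

```text
time_s: 5.32
tool_pos: [0.5808, -0.0909, 0.1405]
tool_rot: [-179.9, -0.0, 23.7]
force: [0.1, -0.2, 0.6]
grip_width: 0.0003
```

```bash
python3 go.py 0.5805 -0.0948 0.06; python3 - <<'E'
from cell import sensors, imaging
import cv2
for n in("scene",):
    d=imaging.read_camera(n);cv2.imwrite(f"pics/{n}2.png",cv2.resize(d["color"][60:280,200:460,::-1],None,fx=2.7,fy=2.7,interpolation=cv2.INTER_CUBIC))
E
```

```text
5.325 [ 0.5808 -0.0909  0.1405] [-1.7991e+02 -1.0000e-02  2.3660e+01] [ 0.1 -0.2  0.6] [-32.  18.  46. 100. -14.  68. -49.] 0.00030465504591033047
tool-frame shift units: [-0.064  0.12   2.684]
```

View pics/scene2.png

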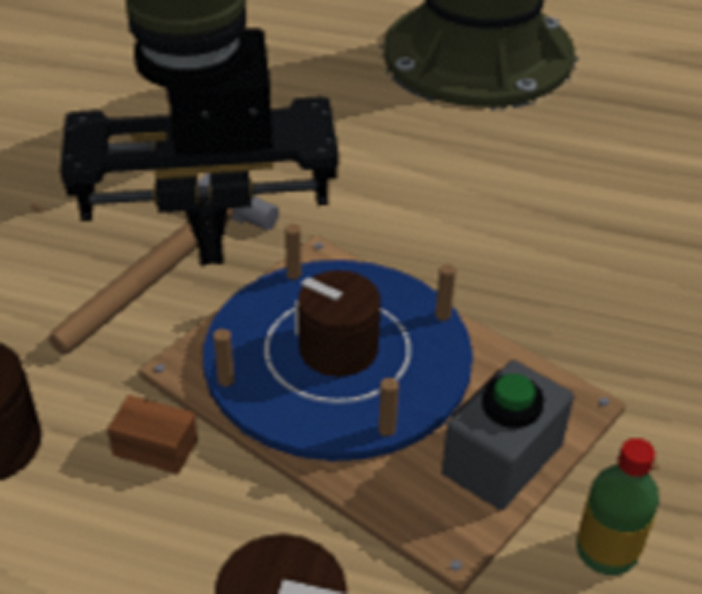

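carry_out --plan '[{"fingers": 1,"dx": 0,"dy": 0.12,"dz": 0.85,"rx": 0,"ry": 0,"rz": 0},{"fingers": 1,"dx": 0,"dy": 0,"dz": 0.85,"rx": 0,"ry": 0,"rz": 0},{"fingers": 1,"dx": 0,"dy": 0,"dz": 0.85,"rx": 0,"ry": 0,"rz": 0},{"fingers": 1,"dx": 0,"dy": 0,"dz": 0,"rx": 0,"ry": 0,"rz": 0}]'

```text
time_s: 5.88
tool_pos: [0.5811, -0.0941, 0.0637]
tool_rot: [-179.9, 0.2, 23.5]
force: [0.4, -0.0, -0.3]
grip_width: 0.0003
```

```bash
python3 go.py 0.5805 -0.0948 0.064; python3 - <<'E'
from cell import sensors, imaging
import cv2
for n in("scene",):
    d=imaging.read_camera(n);cv2.imwrite(f"pics/{n}3.png",cv2.resize(d["color"][60:280,200:460,::-1],None,fx=2.7,fy=2.7,interpolation=cv2.INTER_CUBIC))
E
```

```text
5.875 [ 0.5811 -0.0941  0.0637] [-179.86    0.19   23.54] [ 0.4 -0.  -0.3] [-29.  23.  44. 103. -18.  61. -46.] 0.00032050383598275045
tool-frame shift units: [-0.026  0.013 -0.011]
```

View pics/scene3.png

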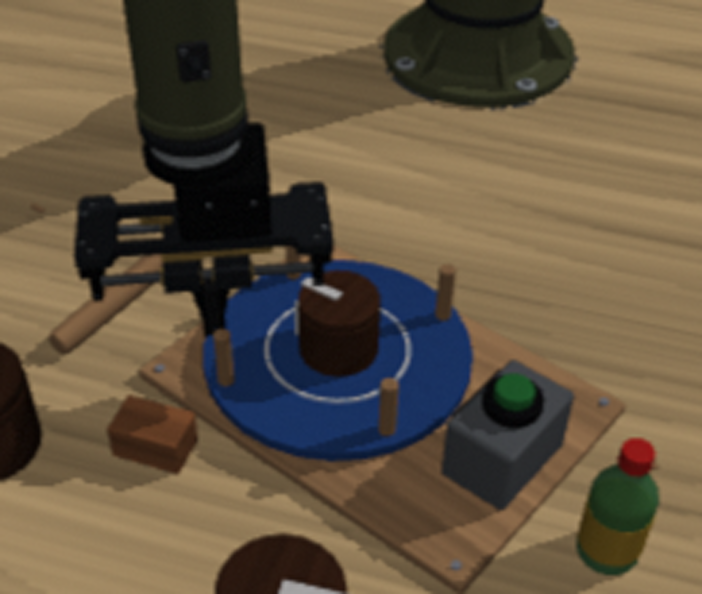

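carry_out --plan '[{"fingers": 1,"dx": 0.2325,"dy": -0.008,"dz": 0,"rx": 0,"ry": 0,"rz": -0.4},{"fingers": 1,"dx": 0.2325,"dy": -0.008,"dz": 0,"rx": 0,"ry": 0,"rz": -0.4},{"fingers": 1,"dx": 0.2325,"dy": -0.008,"dz": 0,"rx": 0,"ry": 0,"rz": -0.4},{"fingers": 1,"dx": 0.2325,"dy": -0.008,"dz": 0,"rx": 0,"ry": 0,"rz": -0.4},{"fingers": 1,"dx": 0.2325,"dy": -0.008,"dz": 0,"rx": 0,"ry": 0,"rz": -0.4},{"fingers": 1,"dx": 0.2325,"dy": -0.008,"dz": 0,"rx": 0,"ry": 0,"rz": -0.4}]'

```text
time_s: 6.68
tool_pos: [0.6173, -0.0712, 0.0669]
tool_rot: [180.0, -0.1, 47.6]
force: [-1.8, -0.4, -0.2]
grip_width: 0.0003
```

```bash
cat > w.py <<'E'
from cell import sensors, imaging
import cv2,sys,numpy as np
o=sensors.get_obs();d=o['tool_pos'][:2]-[.5414,-.0027];print('r',np.hypot(*d),'ang',np.degrees(np.arctan2(d[1],d[0])),'yaw',o['tool_rot'],o['qpos'].round(0),o['force'].round(1),o['tool_pos'],o['time_s'])
d=imaging.read_camera("scene");cv2.imwrite(f"pics/s{sys.argv[1]}.png",cv2.resize(d["color"][60:280,200:460,::-1],None,fx=2.7,fy=2.7,interpolation=cv2.INTER_CUBIC))
E
python3 w.py 4
```

```text
r 0.10221591461201865 ang -42.04336682220048 yaw [ 1.79965583e+02 -5.02607283e-02  4.75813031e+01] [-26.  25.  38.  99. -17.  62. -25.] [-1.8 -0.4 -0.2] [ 0.61730944 -0.07115327  0.06690823] 6.675
```

View pics/s4.png

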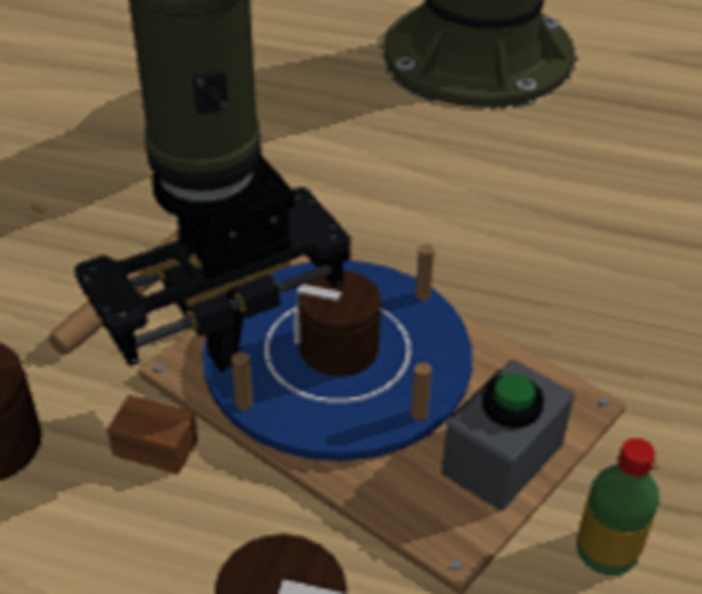

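carry_out --plan '[{"fingers": 1,"dx": 0.2325,"dy": -0.03,"dz": 0.1,"rx": 0,"ry": 0,"rz": -0.4},{"fingers": 1,"dx": 0.2325,"dy": -0.03,"dz": 0,"rx": 0,"ry": 0,"rz": -0.4},{"fingers": 1,"dx": 0.2325,"dy": -0.008,"dz": 0,"rx": 0,"ry": 0,"rz": -0.4},{"fingers": 1,"dx": 0.2325,"dy": -0.008,"dz": 0,"rx": 0,"ry": 0,"rz": -0.4},{"fingers": 1,"dx": 0.2325,"dy": -0.008,"dz": 0,"rx": 0,"ry": 0,"rz": -0.4},{"fingers": 1,"dx": 0.2325,"dy": -0.008,"dz": 0,"rx": 0,"ry": 0,"rz": -0.4},{"fingers": 1,"dx": 0.2325,"dy": -0.008,"dz": 0,"rx": 0,"ry": 0,"rz": -0.4},{"fingers": 1,"dx": 0.2325,"dy": -0.008,"dz": 0,"rx": 0,"ry": 0,"rz": -0.4},{"fingers": 1,"dx": 0.2325,"dy": -0.008,"dz": 0,"rx": 0,"ry": 0,"rz": -0.4},{"fingers": 1,"dx": 0.2325,"dy": -0.008,"dz": 0,"rx": 0,"ry": 0,"rz": -0.4}]'

```text
time_s: 7.98
tool_pos: [0.6433, -0.0078, 0.0639]
tool_rot: [179.8, 0.0, 87.5]
force: [0.2, -1.9, -0.9]
grip_width: 0.0006
```

```bash
python3 w.py 5
```

```text
r 0.102023077793247 ang -2.851789427339039 yaw [1.79836074e+02 3.40680461e-02 8.74749778e+01] [-24.  26.  28.  95. -14.  62.   6.] [ 0.2 -1.9 -0.9] [ 0.64329673 -0.00777591  0.06388587] 7.975
```

View pics/s5.png

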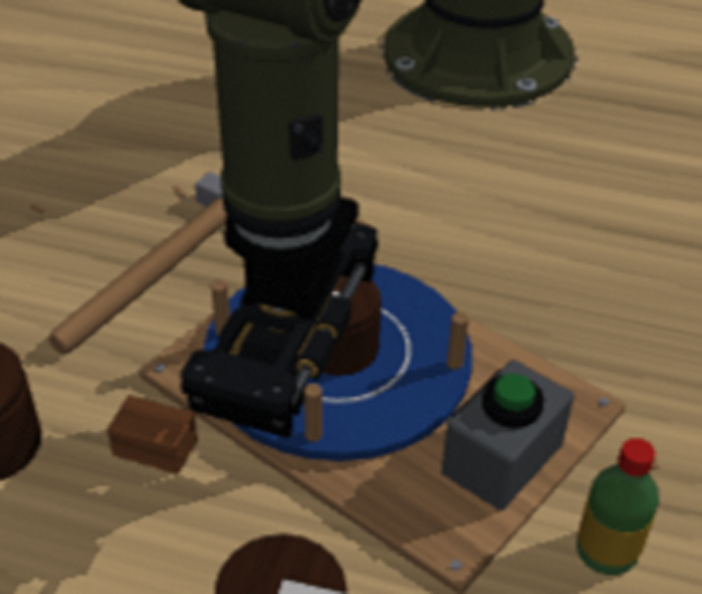

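carry_out --plan '[{"fingers": 1,"dx": 0.2325,"dy": -0.03,"dz": 0,"rx": 0,"ry": 0,"rz": -0.4},{"fingers": 1,"dx": 0.2325,"dy": -0.03,"dz": 0,"rx": 0,"ry": 0,"rz": -0.4},{"fingers": 1,"dx": 0.2325,"dy": -0.008,"dz": 0,"rx": 0,"ry": 0,"rz": -0.4},{"fingers": 1,"dx": 0.2325,"dy": -0.008,"dz": 0,"rx": 0,"ry": 0,"rz": -0.4},{"fingers": 1,"dx": 0.2325,"dy": -0.008,"dz": 0,"rx": 0,"ry": 0,"rz": -0.4},{"fingers": 1,"dx": 0.2325,"dy": -0.008,"dz": 0,"rx": 0,"ry": 0,"rz": -0.4},{"fingers": 1,"dx": 0.2325,"dy": -0.008,"dz": 0,"rx": 0,"ry": 0,"rz": -0.4},{"fingers": 1,"dx": 0.2325,"dy": -0.008,"dz": 0,"rx": 0,"ry": 0,"rz": -0.4},{"fingers": 1,"dx": 0.2325,"dy": -0.008,"dz": 0,"rx": 0,"ry": 0,"rz": -0.4},{"fingers": 1,"dx": 0.2325,"dy": -0.008,"dz": 0,"rx": 0,"ry": 0,"rz": -0.4}]'

```text
time_s: 9.28
tool_pos: [0.6216, 0.0577, 0.0637]
tool_rot: [179.9, 0.1, 127.4]
force: [0.7, -0.4, -0.8]
grip_width: 0.0004
```

```bash
python3 w.py 6
```

```text
r 0.10037539945001474 ang 36.96243131959505 yaw [1.79875685e+02 1.17299851e-01 1.27412259e+02] [-24.  23.  20.  98.  -9.  61.  36.] [ 0.7 -0.4 -0.8] [0.62160295 0.05765485 0.06372694] 9.275
```

View pics/s6.png

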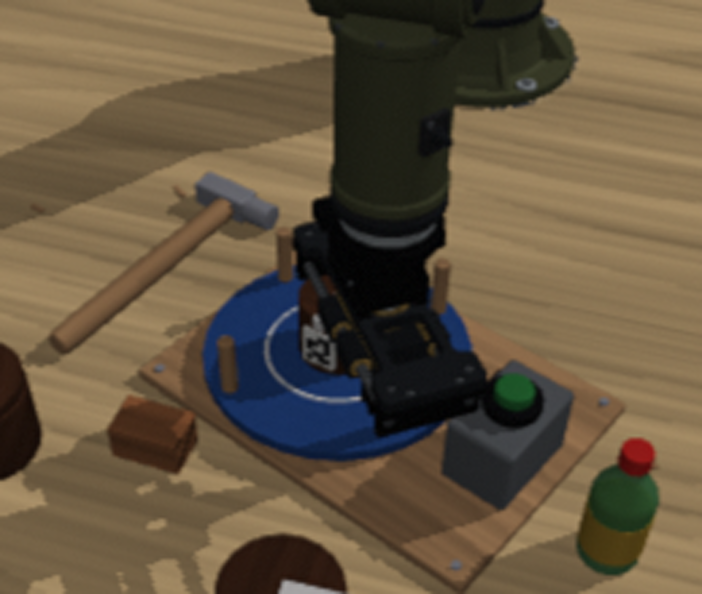

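carry_out --plan '[{"fingers": 1,"dx": 0.2325,"dy": -0.008,"dz": 0,"rx": 0,"ry": 0,"rz": -0.4},{"fingers": 1,"dx": 0.2325,"dy": -0.008,"dz": 0,"rx": 0,"ry": 0,"rz": -0.4},{"fingers": 1,"dx": 0.2325,"dy": -0.008,"dz": 0,"rx": 0,"ry": 0,"rz": -0.4},{"fingers": 1,"dx": 0.2325,"dy": -0.008,"dz": 0,"rx": 0,"ry": 0,"rz": -0.4},{"fingers": 1,"dx": 0.2325,"dy": -0.008,"dz": 0,"rx": 0,"ry": 0,"rz": -0.4},{"fingers": 1,"dx": 0.2325,"dy": -0.008,"dz": 0,"rx": 0,"ry": 0,"rz": -0.4},{"fingers": 1,"dx": 0.2325,"dy": -0.008,"dz": 0,"rx": 0,"ry": 0,"rz": -0.4},{"fingers": 1,"dx": 0.2325,"dy": -0.008,"dz": 0,"rx": 0,"ry": 0,"rz": -0.4}]'

```text
time_s: 10.32
tool_pos: [0.5774, 0.091, 0.0635]
tool_rot: [179.9, 0.2, 159.4]
force: [1.8, 0.4, -0.5]
grip_width: 0.0006
```

```bash
python3 w.py 7
```

```text
r 0.10043338534376717 ang 68.9661324260719 yaw [1.79906177e+02 1.50697626e-01 1.59367302e+02] [-23.  18.  14. 104.  -5.  59.  62.] [ 1.8  0.4 -0.5] [0.57744752 0.09104135 0.06347562] 10.325
```

View pics/s7.png

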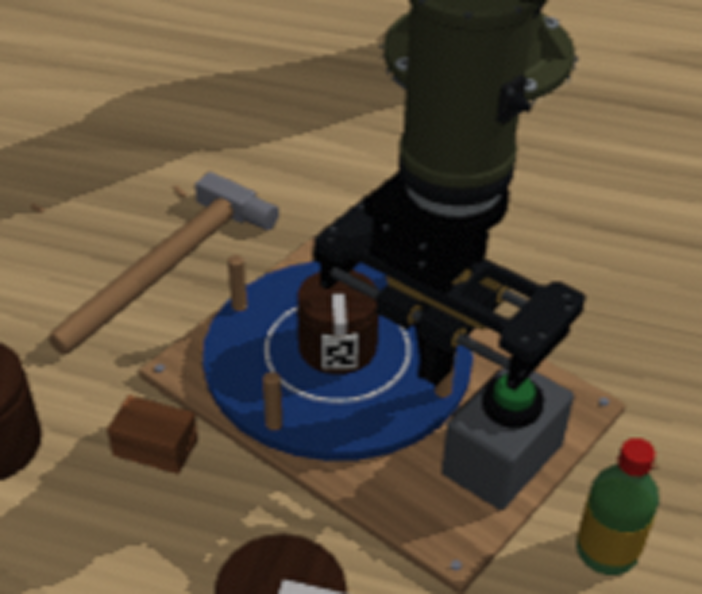

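carry_out --plan '[{"fingers": 1,"dx": 0.2325,"dy": -0.008,"dz": 0,"rx": 0,"ry": 0,"rz": -0.4},{"fingers": 1,"dx": 0.2325,"dy": -0.008,"dz": 0,"rx": 0,"ry": 0,"rz": -0.4},{"fingers": 1,"dx": 0.2325,"dy": -0.008,"dz": 0,"rx": 0,"ry": 0,"rz": -0.4},{"fingers": 1,"dx": 0.2325,"dy": -0.008,"dz": 0,"rx": 0,"ry": 0,"rz": -0.4},{"fingers": 1,"dx": 0.2325,"dy": -0.008,"dz": 0,"rx": 0,"ry": 0,"rz": -0.4},{"fingers": 1,"dx": 0.2325,"dy": -0.008,"dz": 0,"rx": 0,"ry": 0,"rz": -0.4},{"fingers": 1,"dx": 0.2325,"dy": -0.008,"dz": 0,"rx": 0,"ry": 0,"rz": -0.4},{"fingers": 1,"dx": 0.2325,"dy": -0.008,"dz": 0,"rx": 0,"ry": 0,"rz": -0.4}]'

```text
time_s: 11.38
tool_pos: [0.5224, 0.0958, 0.0632]
tool_rot: [180.0, 0.2, -168.7]
force: [0.7, 1.1, -0.3]
grip_width: 0.0007
```

```bash
python3 w.py 8; python3 - <<'E'
from cell import imaging
import cv2
d=imaging.read_camera("top");cv2.imwrite("pics/t8.png",cv2.resize(d["color"][120:310,200:420,::-1],None,fx=3,fy=3,interpolation=cv2.INTER_CUBIC))
E
```

```text
r 0.10034522456550728 ang 100.93402998960042 yaw [ 1.79966966e+02  1.55062428e-01 -1.68662520e+02] [-22.  12.   9. 111.  -2.  57.  90.] [ 0.7  1.1 -0.3] [0.52236666 0.09582358 0.06324939] 11.375
```

View pics/s8.png

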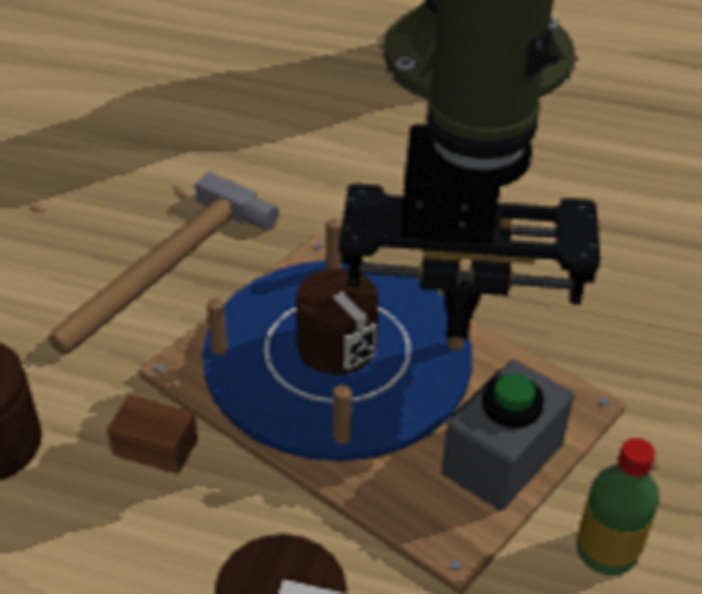

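View pics/t8.png

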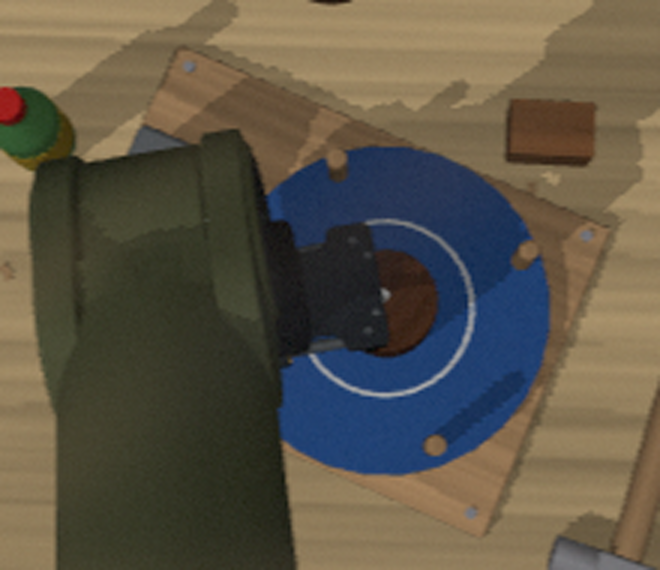

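```bash
cat > z.py <<'E'
from cell import imaging
import cv2,sys
d=imaging.read_camera("scene");cv2.imwrite(f"pics/z{sys.argv[1]}.png",cv2.resize(d["color"][150:210,295:365,::-1],None,fx=10,fy=10,interpolation=cv2.INTER_CUBIC))
E
python3 z.py 8
```

```text
(no output)
```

View pics/z8.png

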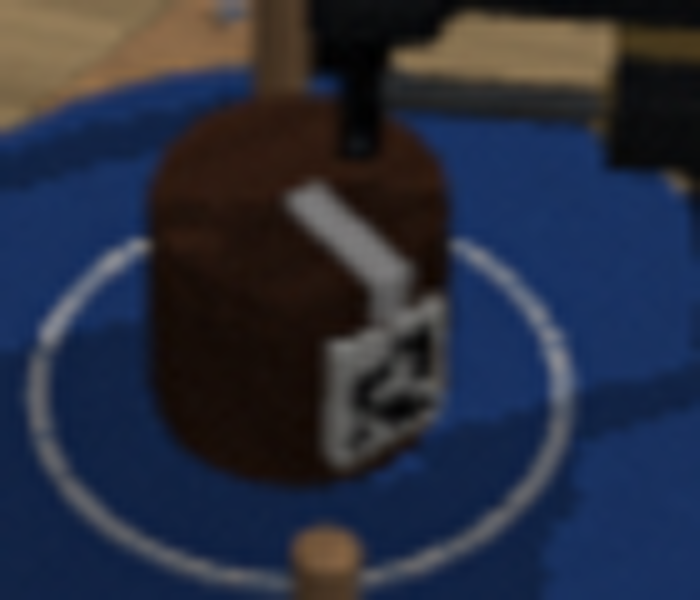

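```bash
cat > can.py <<'E'
from h import *
from scipy.optimize import least_squares
def fit(tl,tr,bl,br,rim,left,right,ox=295,oy=150,f=10):
    t=lambda q:np.array(tc(q[0],q[1],f,ox,oy))
    for curved in(0,1):
        a=14/35 if curved else np.arctan2(14,35); rr=.035 if curved else np.hypot(.035,.014)
        # seen from outside, left side = clockwise? left corner is at angle -a
        def m(p):
            o=[]
            for uv,da,z in((tl,-a,.074),(tr,a,.074),(bl,-a,.038),(br,a,.038)):
                o+=list(proj('scene',np.array([[p[0]+rr*np.cos(p[2]+da),p[1]+rr*np.sin(p[2]+da),z]]))[0]-t(uv))
            o+=list(proj('scene',np.array([[p[0]+.034*np.cos(p[2]),p[1]+.034*np.sin(p[2]),.088]]))[0]-t(rim))
            th=np.radians(np.arange(360)); 
            for z in (.086,.06):
                c=proj('scene',np.c_[p[0]+.034*np.cos(th),p[1]+.034*np.sin(th),0*th+z])[:,0]
                if z==.086:o+=[c.min()-t((left,0))[0],c.max()-t((right,0))[0]]
            return np.array(o)
        r=least_squares(m,[.5414,-.0027,1.0]);p=r.x
        print('curved' if curved else 'flat',(p[:2]-[.5414,-.0027]).round(4),'yaw',np.degrees(p[2]).round(2),'res',r.fun.round(1))
if __name__=='__main__':
    import sys
    fit((330,340),(440,300),(335,468),(440,420),(395,278),150,448)
    for n,uv in dict(a=(338,154),b=(528,246),c=(436,444)).items():
        w=ray('top',tc(*uv),.083)-[.5414,-.0027,0];print('peg',n,np.hypot(*w[:2]),np.degrees(np.arctan2(w[1],w[0])))
E
python3 can.py
```

```text
flat [-0.0046 -0.0006] yaw 50.84 res [ 0.5  1.   0.2  0.  -0.2 -0.3 -0.3 -0.4 -0.7 -0.2 -0.4  0.8]
curved [-0.0025  0.0004] yaw 52.37 res [ 0.5  0.8 -0.2 -0.1 -0.2 -0.5 -0.7 -0.6 -0.2  0.4 -0.2  1. ]
peg a 0.10071733477220034 20.39644263766148
peg b 0.09880948865961826 -68.61912203703777
peg c 0.10045721463738462 -160.12982957884572
```

carry_out --plan '[{"fingers": 1,"dx": 0.2325,"dy": -0.008,"dz": 0,"rx": 0,"ry": 0,"rz": -0.4},{"fingers": 1,"dx": 0.2325,"dy": -0.008,"dz": 0,"rx": 0,"ry": 0,"rz": -0.4},{"fingers": 1,"dx": 0.2325,"dy": -0.008,"dz": 0,"rx": 0,"ry": 0,"rz": -0.4},{"fingers": 1,"dx": 0.1,"dy": 0,"dz": 0,"rx": 0,"ry": 0,"rz": 0},{"fingers": 1,"dx": 0,"dy": 0,"dz": 0,"rx": 0,"ry": 0,"rz": 0}]'

```text
time_s: 12.15
tool_pos: [0.499, 0.0879, 0.0623]
tool_rot: [-180.0, 0.0, -156.8]
force: [-0.1, -0.7, 0.7]
grip_width: 0.0005
```

```bash
python3 w.py 9; python3 z.py 9
```

```text
r 0.10001025310446741 ang 115.0644275118205 yaw [-1.79991122e+02  2.90605797e-02 -1.56784160e+02] [-20.   9.   8. 114.  -2.  57. 102.] [-0.1 -0.7  0.7] [0.49903195 0.08789249 0.06232564] 12.15
```

View pics/z9.png

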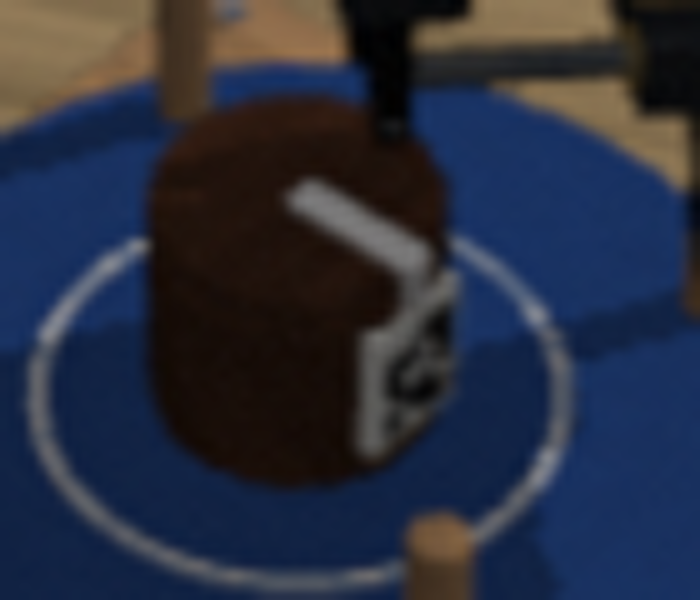

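carry_out --plan '[{"fingers": 1,"dx": -0.4,"dy": 0,"dz": 0,"rx": 0,"ry": 0,"rz": 0},{"fingers": 1,"dx": -0.2,"dy": 0.3,"dz": -0.6,"rx": 0,"ry": 0,"rz": 0},{"fingers": 1,"dx": 0,"dy": 0.5,"dz": -1,"rx": 0,"ry": 0,"rz": 0},{"fingers": 1,"dx": 0,"dy": 1,"dz": -1,"rx": 0,"ry": 0,"rz": 0},{"fingers": 1,"dx": 0,"dy": 1,"dz": -1,"rx": 0,"ry": 0,"rz": 0},{"fingers": 1,"dx": 0,"dy": 1,"dz": -0.5,"rx": 0,"ry": 0,"rz": 0},{"fingers": 1,"dx": 0,"dy": 1,"dz": 0,"rx": 0,"ry": 0,"rz": 0},{"fingers": 1,"dx": 0,"dy": 1,"dz": 0,"rx": 0,"ry": 0,"rz": 0},{"fingers": 1,"dx": 0,"dy": 1,"dz": 0,"rx": 0,"ry": 0,"rz": 0},{"fingers": 1,"dx": 0,"dy": 1,"dz": 0,"rx": 0,"ry": 0,"rz": 0}]'

```text
time_s: 13.5
tool_pos: [0.4224, 0.3116, 0.185]
tool_rot: [180.0, 0.0, -156.7]
force: [0.1, -0.0, -0.5]
grip_width: 0.0004
```

```bash
cat > v.py <<'E'
from cell import imaging
import cv2,sys
n=sys.argv[1]
d=imaging.read_camera("top");c=d["color"][:,:,::-1];cv2.imwrite(f"pics/t{n}.png",cv2.resize(c[120:310,200:420],None,fx=3,fy=3,interpolation=cv2.INTER_CUBIC));cv2.imwrite(f"pics/u{n}.png",cv2.resize(c[190:250,295:365],None,fx=10,fy=10,interpolation=cv2.INTER_CUBIC))
E
python3 v.py 10;python3 z.py 10; python3 w.py 10
```

```text
r 0.3392717820177121 ang 110.87267028607647 yaw [ 1.79874976e+02 -2.42211166e-02 -1.56311807e+02] [-36.   5.  -4. 104.   0.  72.  74.] [-0.3 -0.1 -0.2] [0.42052006 0.31430691 0.184928  ] 13.6
```

View pics/t10.png

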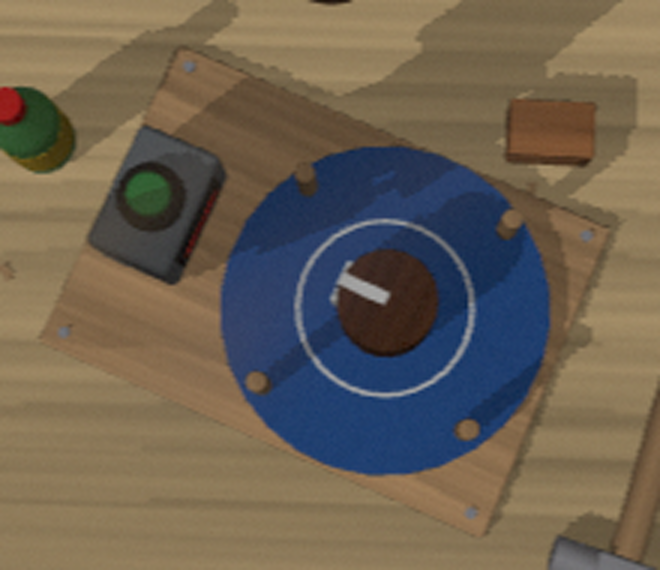

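View pics/u10.png

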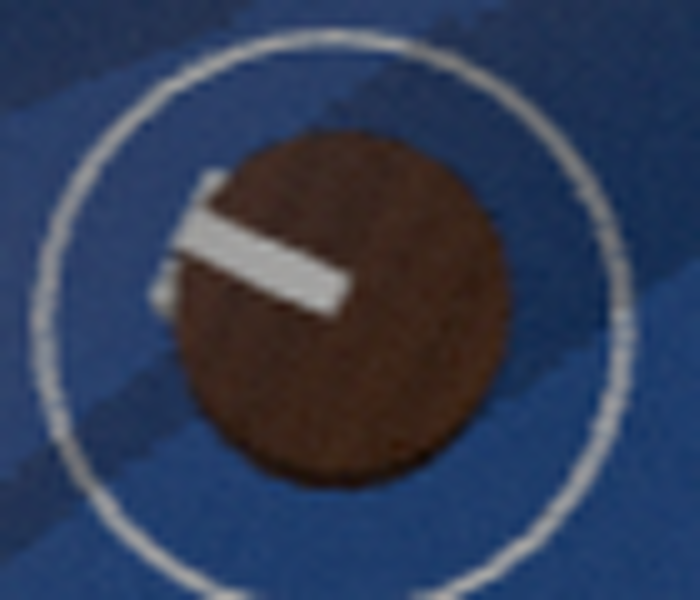

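View pics/z10.png

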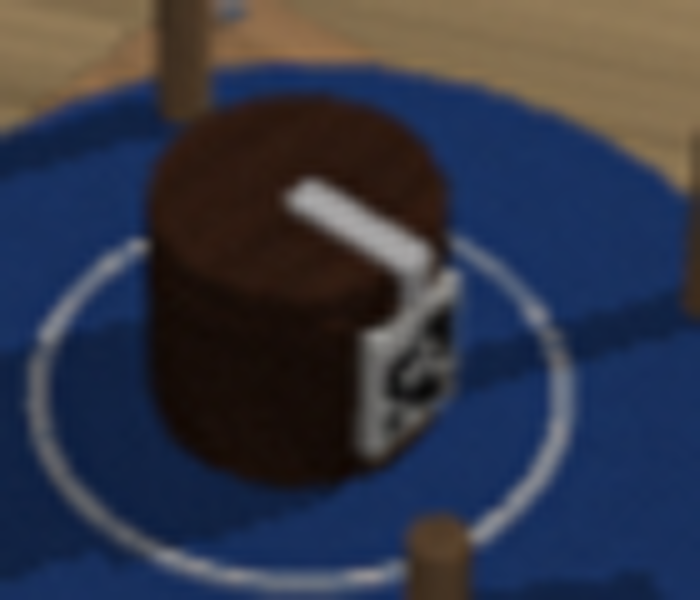

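```bash
python3 - <<'E'
from h import *
t=lambda x,y:tc(x,y,10,295,190)
def d(a,b,z,c='top'):
    v=ray(c,a,z)-ray(c,b,z);return np.degrees(np.arctan2(v[1],v[0]))
print('stripe top',d(t(205,205),t(352,272),.088),d(t(180,248),t(335,318),.088),d(t(192,227),t(343,295),.088))
s=lambda x,y:tc(x,y,10,295,150)
print('stripe scene',d(s(435,240),s(312,176),.088,'scene'),d(s(408,275),s(286,203),.088,'scene'))
print('tag top edge scene normal',d(s(462,265),s(360,330),.074,'scene')-90)
print('tag top u',d(t(163,300),t(212,175),.074)+90)
T=tc
print('board top',d(T(43,341),T(483,537),.012),d(T(183,47),T(613,224),.012),d(T(183,47),T(43,341),.012)-90,d(T(613,224),T(483,537),.012)-90)
print('reader top top-view', d(T(145,126),T(225,160),.076),d(T(90,243),T(172,283),.076))
S=lambda x,y:tc(x,y,3.5,240,130)
print('board scene',d(S(458,522),S(40,238),.012,'scene'),d(S(458,522),S(670,283),.012,'scene')+90)
c=ray('top',t(345,297),.088);b=ray('top',T(148,194),.098);print('can centre',c,'button',b,'dir can->button',np.degrees(np.arctan2(*(b-c)[1::-1])))
# ring centre top (disc plane .028): ring extents
r=ray('top',t(333,325),.028);print('ring centre approx',r)
from can import fit
fit((362,332),(460,270),(362,458),(458,395),(421,256),148,448)
for n,uv in dict(a=(305,168),b=(513,216),c=(257,380),d=(468,428)).items():
    w=ray('top',T(*uv),.083)-[.5414,-.0027,0];print('peg',n,np.hypot(*w[:2]),np.degrees(np.arctan2(w[1],w[0])))
E
```

```text
stripe top 67.00053453444845 67.24463749584176 67.28360684590619
stripe scene 70.23591433855503 66.97369566302599
tag top edge scene normal 59.80309611333254
tag top u 250.4959822683654
board top 68.05232245841344 68.71140029810748 -112.12542978579475 -112.00371363485942
reader top top-view 68.31879918357848 65.77669152508419
board scene 67.83728990727988 67.96152951476068
can centre [ 0.53941084 -0.00352781  0.088     ] button [0.60259605 0.15526788 0.098     ] dir can->button 68.30226724349049
ring centre approx [ 0.5398635  -0.00157287  0.028     ]
flat [-0.0062 -0.001 ] yaw 62.1 res [ 0.6  0.5 -0.2  0.5  0.3 -0.6 -0.5 -0.5 -0.9  0.1 -0.1  0.8]
curved [-0.0041  0.0002] yaw 63.98 res [ 0.6  0.4 -0.7  0.3  0.3 -0.7 -1.1 -0.6 -0.3  0.6  0.1  1.1]
peg a 0.10161996483818614 33.95512316171443
peg b 0.09908807505921115 -55.74657733781151
peg c 0.10053194556596928 124.43674264777547
peg d 0.09989766784753215 -146.89284826862445
```

```bash
cat > st.py <<'E'
from h import *
from cell import imaging
import cv2
out=[]
for c in('top','scene'):
    im=imaging.read_camera(c)["color"]
    z=.088;s=.0002;N=420;cx,cy=.5400,-.0030
    # plane px (u,v): x=cx-(v-N/2)s ; y=cy-(u-N/2)s  (up=+x, left=+y)
    H=K[c]@np.c_[E[c][:,1]*-s,E[c][:,0]*-s,E[c][:,:3]@[cx+N/2*s,cy+N/2*s,z]+E[c][:,3]]
    w=cv2.warpPerspective(im,np.linalg.inv(H),(N,N),flags=cv2.INTER_CUBIC)
    yy,xx=np.mgrid[:N,:N]
    g=cv2.cvtColor(w,cv2.COLOR_RGB2GRAY);hsv=cv2.cvtColor(w,cv2.COLOR_RGB2HSV)
    m=((g>100)&(hsv[...,1]<90)).astype(np.uint8)
    m[np.hypot(xx-N/2,yy-N/2)>28/.2]=0
    n,l,stt,_=cv2.connectedComponentsWithStats(m);k=1+np.argmax(stt[1:,4]);m=(l==k)
    p=np.c_[xx[m],yy[m]].astype(np.float32);mu=p.mean(0);e=np.linalg.svd(p-mu,full_matrices=False)[2][0]
    vx,vy=-e[1],-e[0];a=np.degrees(np.arctan2(vy,vx))%180
    print(c,'stripe dir (mod180)',round(a,2),'mean',mu,m.sum(), cv2.minAreaRect(p))
    out.append(cv2.cvtColor(w,cv2.COLOR_RGB2BGR))
cv2.imwrite('pics/st.png',np.hstack(out))
E
python3 st.py
```

```text
top stripe dir (mod180) 67.62 mean [144.3055  186.01059] 6419 ((144.9913787841797, 186.35345458984375), (141.54833984375, 49.23991394042969), 23.198591232299805)
scene stripe dir (mod180) 66.23 mean [145.72942 189.3816 ] 7070 ((147.06802368164062, 190.01641845703125), (148.2192840576172, 50.96332550048828), 23.025493621826172)
```

View pics/st.png

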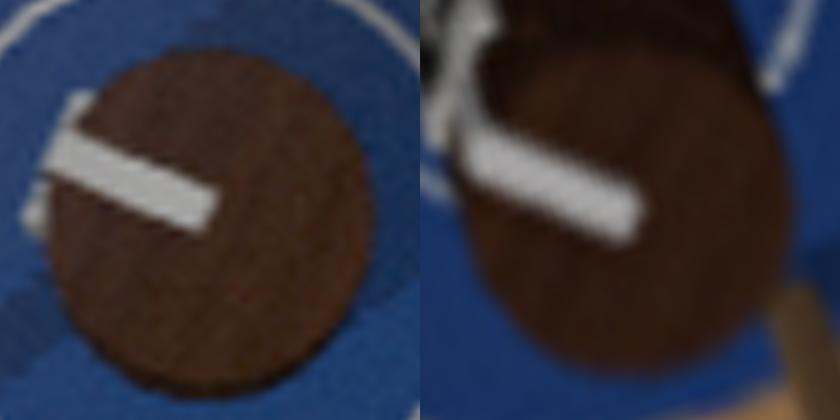

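```bash
python3 go.py 0.6035 0.1552 0.105
```

```text
13.75 [0.4231 0.3095 0.1849] [-1.7996e+02 -1.0000e-02 -1.5668e+02] [ 0.1 -0.1 -0.4] [-36.   5.  -4. 104.   0.  72.  74.] 0.0003707779360833122
tool-frame shift units: [-3.486 -7.103  2.667]
```

carry_out --plan '[{"fingers": 1,"dx": -0.4,"dy": -0.8,"dz": 0,"rx": 0,"ry": 0,"rz": 0},{"fingers": 1,"dx": -0.4,"dy": -0.8,"dz": 0,"rx": 0,"ry": 0,"rz": 0},{"fingers": 1,"dx": -0.4,"dy": -0.8,"dz": 0,"rx": 0,"ry": 0,"rz": 0},{"fingers": 1,"dx": -0.4,"dy": -0.8,"dz": 0,"rx": 0,"ry": 0,"rz": 0},{"fingers": 1,"dx": -0.4,"dy": -0.8,"dz": 0,"rx": 0,"ry": 0,"rz": 0},{"fingers": 1,"dx": -0.4,"dy": -0.8,"dz": 0,"rx": 0,"ry": 0,"rz": 0},{"fingers": 1,"dx": -0.4,"dy": -0.8,"dz": 0,"rx": 0,"ry": 0,"rz": 0},{"fingers": 1,"dx": -0.4,"dy": -0.8,"dz": 0,"rx": 0,"ry": 0,"rz": 0},{"fingers": 1,"dx": -0.3,"dy": -0.7,"dz": 0.5,"rx": 0,"ry": 0,"rz": 0},{"fingers": 1,"dx": 0,"dy": 0,"dz": 1,"rx": 0,"ry": 0,"rz": 0},{"fingers": 1,"dx": 0,"dy": 0,"dz": 0.7,"rx": 0,"ry": 0,"rz": 0},{"fingers": 1,"dx": 0,"dy": 0,"dz": 0,"rx": 0,"ry": 0,"rz": 0}]'

```text
time_s: 15.25
tool_pos: [0.6016, 0.1546, 0.116]
tool_rot: [180.0, -0.3, -156.7]
force: [0.1, 0.3, -0.9]
grip_width: 0.0007
```

```bash
python3 go.py 0.6035 0.1552 0.100; python3 w.py 11
```

```text
15.25 [0.6016 0.1546 0.116 ] [ 179.98   -0.32 -156.71] [ 0.1  0.3 -0.9] [-22.  19.   6.  95.  -2.  66.  98.] 0.0006819211045886799
tool-frame shift units: [-0.069 -0.008  0.533]
r 0.16846810650925542 ang 69.06531087975301 yaw [ 179.98123379   -0.3172053  -156.70590131] [-22.  19.   6.  95.  -2.  66.  98.] [ 0.1  0.3 -0.9] [0.60159425 0.15464724 0.11599432] 15.25
```

View pics/s11.png

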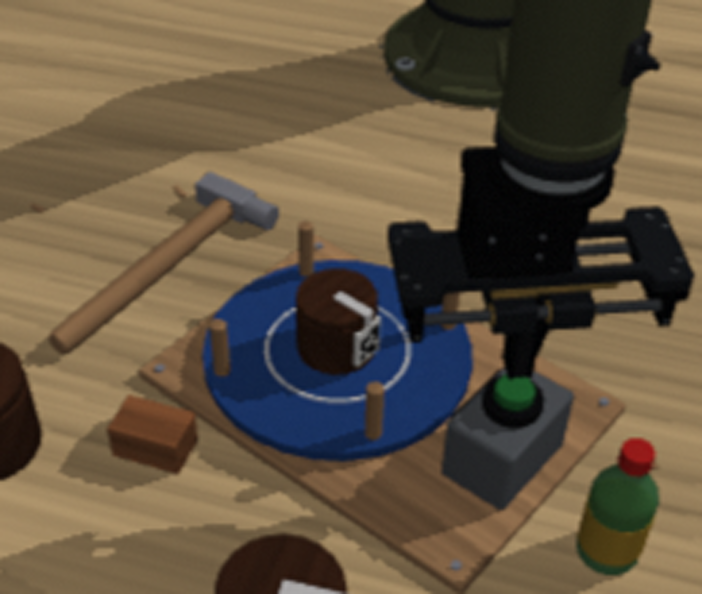

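carry_out --plan '[{"fingers": 1,"dx": -0.07,"dy": 0,"dz": 0.25,"rx": 0,"ry": 0,"rz": 0},{"fingers": 1,"dx": 0,"dy": 0,"dz": 0.25,"rx": 0,"ry": 0,"rz": 0},{"fingers": 1,"dx": 0,"dy": 0,"dz": 0.15,"rx": 0,"ry": 0,"rz": 0},{"fingers": 1,"dx": 0,"dy": 0,"dz": 0.1,"rx": 0,"ry": 0,"rz": 0},{"fingers": 1,"dx": 0,"dy": 0,"dz": 0.05,"rx": 0,"ry": 0,"rz": 0}]'

```text
time_s: 15.92
tool_pos: [0.6051, 0.157, 0.0954]
tool_rot: [180.0, -0.0, -156.6]
force: [-1.3, -0.3, 2.6]
grip_width: 0.0006
```

carry_out --plan '[{"fingers": 1,"dx": 0,"dy": 0,"dz": 0.1,"rx": 0,"ry": 0,"rz": 0},{"fingers": 1,"dx": 0,"dy": 0,"dz": 0.1,"rx": 0,"ry": 0,"rz": 0},{"fingers": 1,"dx": 0,"dy": 0,"dz": 0,"rx": 0,"ry": 0,"rz": 0}]'

```text
time_s: 16.3
tool_pos: [0.6053, 0.1571, 0.0922]
tool_rot: [180.0, 0.0, -156.6]
force: [-7.8, -1.6, 17.4]
grip_width: 0.0006
```

carry_out --plan '[{"fingers": 1,"dx": 0,"dy": 0,"dz": 0.03,"rx": 0,"ry": 0,"rz": 0},{"fingers": 1,"dx": 0,"dy": 0,"dz": 0,"rx": 0,"ry": 0,"rz": 0}]'

```text
time_s: 16.55
tool_pos: [0.6053, 0.157, 0.0921]
tool_rot: [180.0, 0.1, -156.6]
force: [-8.9, -1.6, 21.5]
grip_width: 0.0003
```

```bash
python3 w.py 12
```

```text
r 0.1720586768933965 ang 68.1930231600218 yaw [ 1.79976980e+02  5.46559248e-02 -1.56645717e+02] [-22.  21.   6.  96.  -2.  64.  98.] [-8.9 -1.6 21.5] [0.60531651 0.15704626 0.0921493 ] 16.55
```

View pics/s12.png

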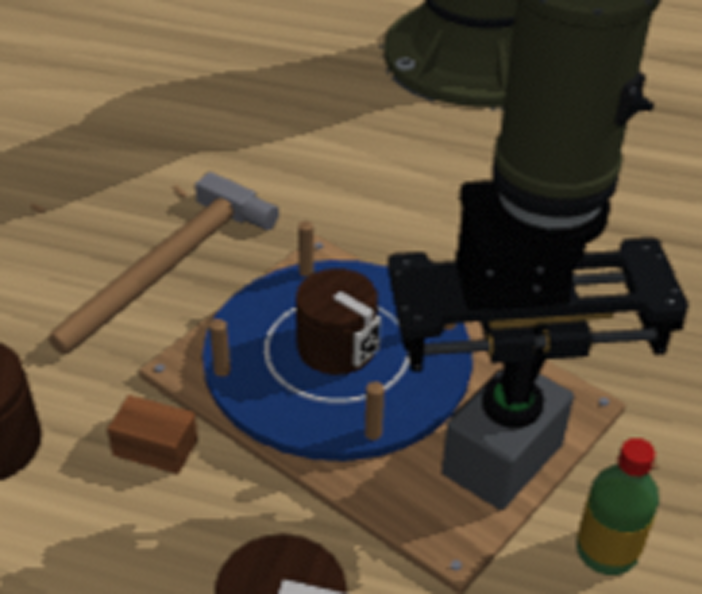

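The picture shows the button (crop px 515,400) pressed flush with its collar at z 0.092. The 21 N is well above the 5 N spring, so it is bottomed. Now I'll lift off and clear the scene.

carry_out --plan '[{"fingers": 1,"dx": 0,"dy": 0,"dz": -0.2,"rx": 0,"ry": 0,"rz": 0},{"fingers": 1,"dx": 0,"dy": 0,"dz": -0.4,"rx": 0,"ry": 0,"rz": 0},{"fingers": 1,"dx": 0,"dy": 0,"dz": -1,"rx": 0,"ry": 0,"rz": 0},{"fingers": 1,"dx": 0,"dy": 0,"dz": -1,"rx": 0,"ry": 0,"rz": 0},{"fingers": 1,"dx": 0,"dy": 0,"dz": -1,"rx": 0,"ry": 0,"rz": 0},{"fingers": 1,"dx": 0.4,"dy": 0.8,"dz": 0,"rx": 0,"ry": 0,"rz": 0},{"fingers": 1,"dx": 0.4,"dy": 0.8,"dz": 0,"rx": 0,"ry": 0,"rz": 0},{"fingers": 1,"dx": 0.4,"dy": 0.8,"dz": 0,"rx": 0,"ry": 0,"rz": 0},{"fingers": 1,"dx": 0.4,"dy": 0.8,"dz": 0,"rx": 0,"ry": 0,"rz": 0},{"fingers": 1,"dx": 0.4,"dy": 0.8,"dz": 0,"rx": 0,"ry": 0,"rz": 0},{"fingers": 1,"dx": 0.4,"dy": 0.8,"dz": 0,"rx": 0,"ry": 0,"rz": 0},{"fingers": 1,"dx": 0.4,"dy": 0.8,"dz": 0,"rx": 0,"ry": 0,"rz": 0}]'

```text
time_s: 18.1
tool_pos: [0.461, 0.2785, 0.1962]
tool_rot: [180.0, 0.0, -156.6]
force: [0.5, 0.4, -0.9]
grip_width: 0.0004
```

carry_out --plan '[{"fingers": 1,"dx": 0,"dy": 0,"dz": 0,"rx": 0,"ry": 0,"rz": 0},{"fingers": 1,"dx": 0,"dy": 0,"dz": 0,"rx": 0,"ry": 0,"rz": 0}]'

```text
time_s: 18.35
tool_pos: [0.4624, 0.2772, 0.1962]
tool_rot: [-180.0, 0.0, -156.7]
force: [1.0, -0.1, 0.2]
grip_width: 0.0003
```

```bash
python3 w.py 13; python3 st.py; python3 v.py 13
```

```text
r 0.29081808263234143 ang 105.77240163341496 yaw [-1.79960707e+02  4.15843328e-02 -1.56681693e+02] [-33.   6.  -1. 101.   0.  73.  79.] [ 1.  -0.1  0.2] [0.46235078 0.2771685  0.19624697] 18.35
top stripe dir (mod180) 67.62 mean [144.54022 186.1627 ] 6490 ((145.13792419433594, 186.65516662597656), (141.87123107910156, 49.39495849609375), 21.801406860351562)
scene stripe dir (mod180) 66.29 mean [145.83437 189.40279] 7118 ((147.10540771484375, 190.07186889648438), (148.32127380371094, 51.128360748291016), 22.97272300720215)
```

View pics/s13.png

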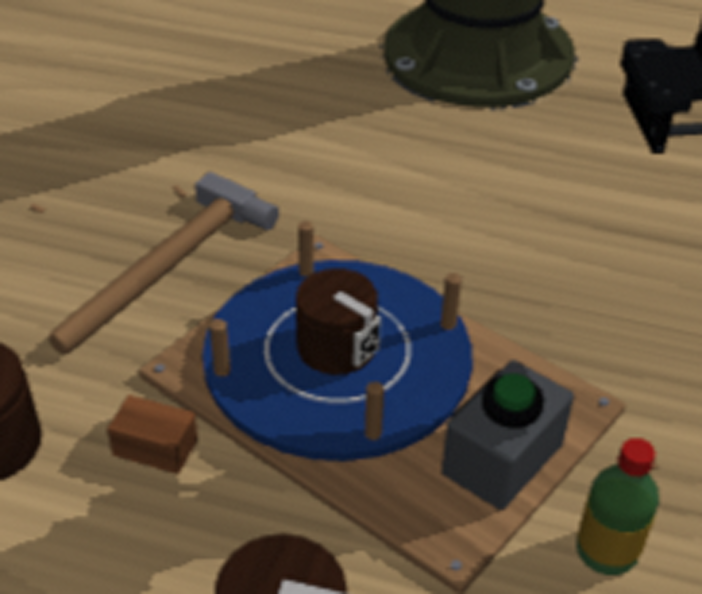

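View pics/t13.png

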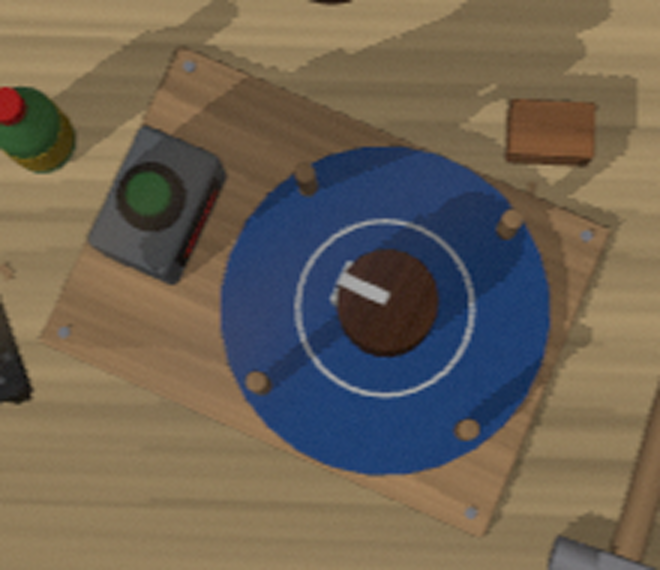

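The button is back up, nothing else has moved, and the tag direction hasn't changed. I'll hand it in.

```bash
python3 -c "
from cell import ticket
print(ticket.sign_off())"
```

```text
the job is handed in; nothing more can be done
None
```

The canister's tag now faces the reader, and the green button was pressed fully and came back up. The job was handed in at about 18.5 s of the 64 s limit.

**Turntable:** I pushed one peg counter-clockwise with closed fingers, about 173° in all, and never touched the canister. Before pressing, I backed off and checked the tag.

**Tag direction:** The lid stripe reads 67.6° in the top view and 66.3° in the scene view. The reader lies at about 68.2°, so the tag is off by roughly 0.5–2°. One check disagreed: a coarser fit to the tag corners, seen at a steep angle in the scene view, gave 62–64°. I trusted the stripe and did not nudge the turntable further.

**Button:** It bottomed at z 0.092 m with about 21 N, well above its 5 N spring, and stands up again in the last pictures.

**Last checks:** The stripe read the same before and after the press. The canister stands about 2–3 mm from the turntable's centre. The hammer, offcut and glue bottle look unmoved, and the arm is clear of everything.

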